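# Open the safety cap at the returns bench

## Robot

A 6-joint arm with a two-finger parallel gripper is mounted at the origin on the work surface. World frame = base frame: x ahead of the robot, y to its left, z up, the work surface at z = 0. Lengths are in m, angles in rad, forces in N, time in s.
With the tool pointing down it reaches from about 0.425 to 0.95 m from the base axis. Payload 14.7 kg.
Tool frame: the origin (TCP) lies midway between the tips of the shut fingers; the grasp point (between the pads) lies 19 mm behind it; z points along the fingers, y is the direction in which the jaws open and shut (so a half turn about z gives the same grasp; the last joint's range is limited). The gripper opens to 85 mm and grips with 20 to 120 N. Pads are 22 mm wide; open, the fingers measure 114 mm over their backs; the gripper's body (76 mm by 85 mm) begins 54 mm behind the grasp point. The pads swing forward as they close: fully open they stand 13 mm farther back than shut.
Start: joints at [-1.153, 0.48, 1.596, -0, 1.065, -0.047], TCP at [0.291, -0.581, 0.231] pointing down, gripper open.
Joint ranges: [-2.75, 2.75], [-0.82, 2.05], [0.23, 2.67], [-1.56, 4.7], [0.09, 2.69], [-2.92, 2.92]. Speed limits (rad/s): [1.89, 1.89, 2.39, 3.01, 3.01, 3.01].

## Interface

Orientations are given as a 3x3 rotation matrix whose columns are the frame's x, y, z axes.
In Python, from workcell import state, imaging, sign_off gives the robot as it stands.
- The arm moves only by the tool drive_tool, never from a script. Its argument "series" is a list of rows, each an object with "delta_pos": the shift along the tool's x, y, z in m, a list of three; "dr": the turn, a rotation vector about the tool's x, y, z in rad, a list of three; "fingers": the finger opening in m, from 0 to 0.0854. In form: [{"delta_pos": [tx, ty, tz], "dr": [wx, wy, wz], "fingers": fingers}, ...]. A call has 1 to 12 rows; each row is the pose to reach, as a shift and turn from the pose commanded when the call began, along the tool's axes at that moment; what a row does not reach only later rows make up. A row lasts 1/10 s, in which the tool goes at most 50 mm and 8.59 degrees, less where a joint would pass 70% of its speed; a pose out of reach is approached as far as the arm can. A call with a gripper value outside its range is refused whole. The fingers move at their own pace and stop on an object; "squeeze" is the grip in N (left out, the last holds). Time passes only in rows, so rows that repeat a pose let the fingers close. It gives the time, the measured TCP pose, the force and the opening at its end, in the units of the state.
- state(): the state, without advancing time (a new reading comes with each control period).
- imaging.snapshot(name): name is "side" or "top"; returns (picture, depth): 480x640x3 uint8, blue, green, red; 480x640 float32, m along the optical axis (not along the pixel's ray), 0 where there is no reading.
- imaging.camera_model(name): a dict with "fov_y" (degrees; the focal length in pixels is half the picture's height over the tangent of half this angle, whatever the lens; pixels are square), "cx", "cy" (the principal point, pixels), "view" (4x4, takes a point from world to camera coordinates). Camera axes: x right, y down, z forward; pixel columns grow to the right and rows downward; lengths in m; the calibration is good to about 2 mm. A picture is of the moment at which its call begins. camera_model takes no time and is no camera call.
- sign_off(): hands the job in, once; it reports no verdict.
The state is a dict: "time_s": time; "joints": joint angles; "qvel": joint speeds; "effort": joint torques, N m; "position": TCP position; "ee_rot": TCP orientation; "ft_force": force on the tool from outside, world axes, zero at the start; "moment": the same for the moment, N m; "gripper_width": finger opening in m.
Only numpy, scipy, OpenCV 4.12 (cv2) and the standard library are available. Lean on these libraries where they do the work, as an engineer would, in place of code of your own. Each camera call takes 0.05 s, during which the arm holds its last target.

## Task

A returned bottle stands clamped in the bench nest and its inner seal has to be checked. Grip its broad push-and-turn safety cap gently (no more than about 40 N of squeeze on each side), press it down, twist it anticlockwise as seen from above until it is free, and lift it off. Finish while still holding the cap in the gripper, level and still, straight above the bottle and about 50 to 100 mm clear of its mouth; leave everything else on the bench where it is.

Things in the scene. Friction and masses are not known exactly. Their poses are not given: they have to be found in the camera images.
- bottle: White bottle, 84 mm in diameter, fixed in a square nest plate (104 x 104 x 12 mm) between dark steel jaws (57 mm high, on its +y and -y sides). It cannot move or turn. Origin on its axis at bench level, z up. The shoulder slopes in from 42 mm radius at 92 mm height to the neck (16 mm radius) at 122 mm. It stands left or right of the middle, swapped with the jar.
- mouth (a point): Centre of the top of the bottle's neck (its mouth), 165 mm above the bench, on the bottle's axis. Two lugs on the neck hold the cap's two inner lugs: locked, the cap cannot turn; pressed down 4 to 6 mm it can, anticlockwise only.
- cap: Grey ribbed safety cap: round shell 56 mm in diameter, 36 mm high, about 40 g, with a low ridge across its top along its x. Grip it across any diameter. Origin: centre of its lower rim, z up; locked, 139 mm above the bench (top 175 mm), x axis along the bottle's. Keep it pressed for the first 55 degrees of turn; from 55 to 125 degrees (best 90) it lifts off. 2 mm of play sideways.
- seal (a joint): Travel of the sprung dark rubber seal disc (24 mm in diameter) in the mouth, which pushes the cap up: 0 with the cap locked, +0.006 m with it pressed to the firm stop, -0.003 m with it off. It pushes with 3 N at 0 and 1 N more per mm, 9 N at the stop.
- jar: Bystander: squat white jar with a smooth wide grey lid, 74 mm in diameter, 88 mm high, standing loose on the bench. Origin at the centre of its underside.
- knife: Bystander: closed box knife, about 140 x 21 x 18 mm, lying flat. Origin near its middle, on its underside.
- tape: Bystander: roll of tape lying flat, 100 mm in diameter, 48 mm high. Origin at the centre of its underside.
- scanner: Bystander: hand scanner lying flat, about 130 x 70 x 35 mm. Origin under its head.
- carton_small: Bystander: closed carton, 100 x 140 x 60 mm. Origin at the centre of its underside.
- stapler: Bystander: stapler, 130 x 35 x 48 mm. Origin at the centre of its underside.
There are look-alikes about, which are no part of the job. Of the things like the cap, leave any that is red; of the rest the larger one is meant.

How it is judged:
By the outcome, as a careful person would: the job done as asked, in the order asked, and still so for the second after the job is handed in, while the arm keeps its last pose, push and grip.
It also fails if it takes over 38 s, if anything falls off the work surface, if the arm or the gripper's body presses on something with over 40 N, if the wrist force passes 120 N, or if a joint passes its speed limit or range.

## Working session

There is one attempt and no reset: what is moved stays moved. The work goes in short steps, Python scripts to look and compute and a tool call to move; the robot and the scene stay as the last step left them, time stands still between calls to the robot, and variables do not carry over. Pictures are saved under pics/ and viewed, and the job is handed in when it is done.

Besides the shell and the picture viewer there is one more tool, called as name(argument=value, ...), one argument or row to a line, values as JSON. drive_tool: Moves the arm, as the interface text tells. Its arguments: {"type":"object","properties":{"series":{"type":"array"},"squeeze":{"type":"number"}},"required":["series"]}

```bash
mkdir -p pics; ls; python3 - <<'E'
from workcell import state, imaging
import cv2, numpy as np
for n in ("top","side"):
    p,d=imaging.snapshot(n); cv2.imwrite(f"pics/{n}0.png",p); np.save(f"pics/{n}0.npy",d)
    print(n,imaging.camera_model(n))
print(state())
E
```

```text
pics
top {'fov_y': 46.93676301618402, 'cx': 320.9847424346166, 'cy': 241.93863688739148, 'view': array([[-0.02198317, -0.99964085, -0.01532659,  0.02708921],
       [-0.99698741,  0.02306025, -0.07405628,  0.57452014],
       [ 0.07438312,  0.01365243, -0.99713628,  1.39615248],
       [ 0.        ,  0.        ,  0.        ,  1.        ]])}
side {'fov_y': 47.47178910839452, 'cx': 332.82422888106396, 'cy': 244.31440890146786, 'view': array([[-0.8124557 , -0.58288073,  0.01287584,  0.43813281],
       [-0.45472011,  0.61968638, -0.63970181,  0.3250034 ],
       [ 0.36489088, -0.52558429, -0.76851532,  1.16706168],
       [ 0.        ,  0.        ,  0.        ,  1.        ]])}
{'time_s': 0.1, 'joints': array([-1.15263311e+00,  4.80769459e-01,  1.59678617e+00,  2.02700220e-05,
        1.06509877e+00, -4.66342447e-02]), 'qvel': array([-0.00055579, -0.00273142, -0.0026338 , -0.0006519 , -0.00104552,
        0.00027825]), 'effort': array([ 7.15914612e-04, -9.52256727e+01, -4.31040716e+01, -5.12678173e-05,
        5.35319108e-03, -5.71106341e-05]), 'position': array([ 0.29121811, -0.58071708,  0.23074555]), 'ee_rot': array([[ 8.93916790e-01,  4.48232753e-01, -4.14953467e-04],
       [ 4.48232940e-01, -8.93916258e-01,  9.77467420e-04],
       [ 6.71992614e-05, -1.05977035e-03, -9.99999436e-01]]), 'ft_force': array([-0.0343694 ,  0.12083328,  0.1064423 ]), 'moment': array([-0.02214501, -0.00986508, -0.00037491]), 'gripper_width': 0.08566168423708036}
```

View pics/top0.png

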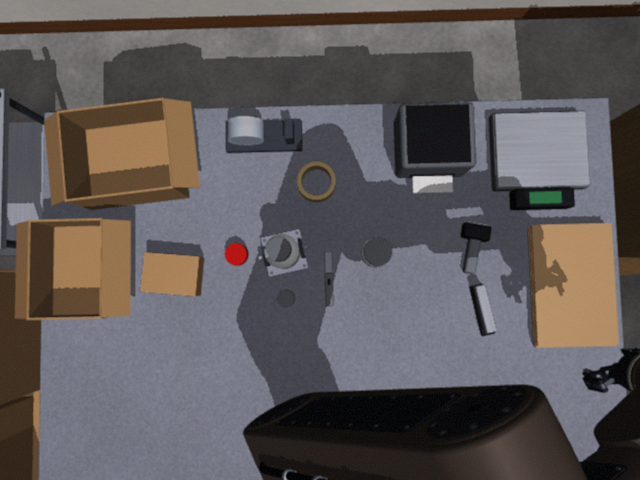

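View pics/side0.png

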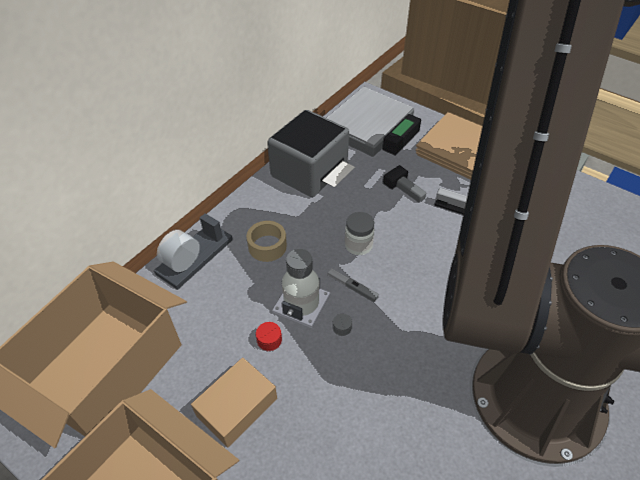

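The bottle with its grey cap is at top (285,252) and side (300,263). The jar is at top (377,250), and the red and small grey look-alike caps are at (236,254) and (286,298). Next I'll measure the cap.

```bash
cat > h.py <<'E'
import numpy as np, cv2
from workcell import state, imaging
def model(n):
    m=imaging.camera_model(n); f=240/np.tan(np.radians(m["fov_y"]/2)); return f,m["cx"],m["cy"],np.array(m["view"])
def cloud(n,d):
    f,cx,cy,V=model(n); v,u=np.mgrid[0:480,0:640]
    P=np.stack([(u-cx)/f*d,(v-cy)/f*d,d],-1); return (P-V[:3,3])@V[:3,:3]
def ray(n,u,v,z):
    f,cx,cy,V=model(n); R=V[:3,:3]; c=-R.T@V[:3,3]; r=R.T@np.array([(u-cx)/f,(v-cy)/f,1]); return c+r*(z-c[2])/r[2]
def proj(n,p):
    f,cx,cy,V=model(n); q=V[:3,:3]@np.array(p)+V[:3,3]; return f*q[0]/q[2]+cx,f*q[1]/q[2]+cy
E
python3 - <<'E'
from h import *
for n,box in (("top",(255,225,320,280)),("side",(265,235,340,330))):
    d=np.load(f"pics/{n}0.npy"); C=cloud(n,d); x0,y0,x1,y1=box
    m=np.zeros((480,640),bool); m[y0:y1,x0:x1]=True
    z=C[...,2]; print(n,"max z",np.percentile(z[m&(d>0)],[50,90,97,99,100]).round(4))
    t=m&(d>0)&(z>0.165)&(z<0.19); P=C[t]; 
    c,r=cv2.minEnclosingCircle(P[:,:2].astype(np.float32)); print(t.sum(),"circle",c,r,"mean",P.mean(0), np.median(P[:,2]))
    uv=np.argwhere(t); print("pix",uv.min(0),uv.max(0))
    p=cv2.imread(f"pics/{n}0.png")[y0-15:y1+30,x0-30:x1+30]; 
    cv2.imwrite(f"pics/{n}0z.png",cv2.resize(np.clip(p.astype(float)*1.6,0,255).astype(np.uint8),None,fx=5,fy=5,interpolation=cv2.INTER_CUBIC))
E
```

```text
top max z [0.0046 0.1731 0.1765 0.1784 0.183 ]
474 circle (0.5518938302993774, 0.1116616427898407) 0.02853025309741497 mean [0.55178569 0.11155326 0.17468643] 0.17487956021367218
pix [236 266] [260 290]
side max z [0.0049 0.1201 0.1765 0.1782 0.1823]
494 circle (0.5511313080787659, 0.11265533417463303) 0.029315924271941185 mean [0.55001778 0.11509177 0.17552592] 0.17606742669221273
pix [249 286] [272 311]
```

View pics/top0z.png

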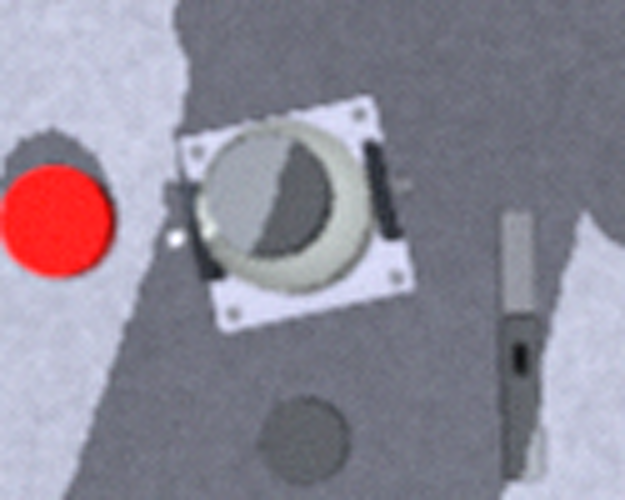

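View pics/side0z.png

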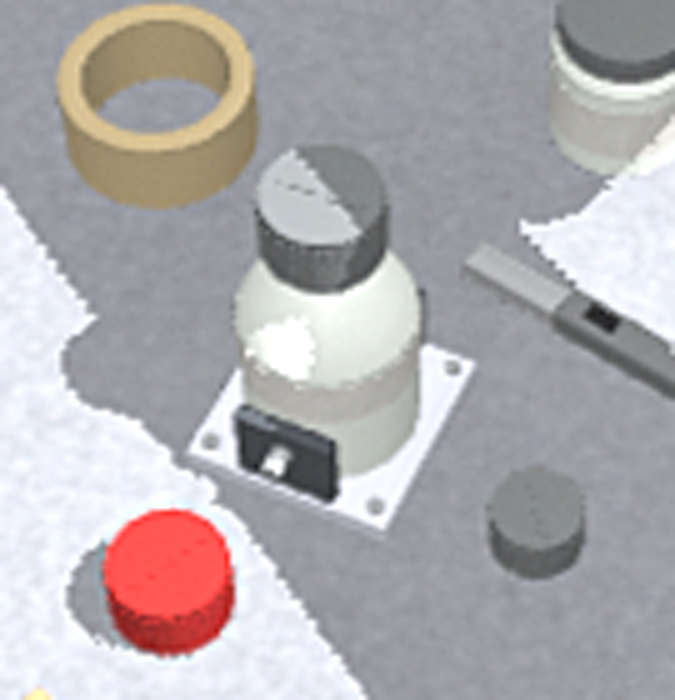

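```bash
python3 - <<'E'
from h import *
d=np.load("pics/top0.npy"); C=cloud("top",d); z=C[...,2]
m=np.zeros((480,640),bool); m[225:285,250:325]=1
a=m&(z>0.006)&(z<0.02)&(d>0)
p=C[a]; print(a.sum(), cv2.minAreaRect(p[:,:2].astype(np.float32)))
m[:]=0; m[230:270,355:400]=1
a=m&(z>0.075)&(z<0.1); print("jar",C[a].mean(0))
m[:]=0; m[245:310,318:340]=1
a=m&(z>0.01)&(z<0.1); print("knife",C[a].mean(0), C[a].max(0),C[a].min(0))
# nest by colour corners
p=cv2.imread("pics/top0.png")
for uv in ((261,240),(298,230),(307,268),(270,276)): print(ray("top",*uv,0.012).round(4))
print(proj("top",(0.5518,0.1118,0.165)),proj("side",(0.5518,0.1118,0.175)))
E
```

```text
570 ((0.5470068454742432, 0.1014721542596817), (0.18921980261802673, 0.1502525359392166), 88.50992584228516)
jar [ 0.54532031 -0.12247512  0.08760086]
knife [ 0.47754327 -0.00206168  0.0154563 ] [0.55189174 0.00850582 0.02614613] [ 0.41329748 -0.0122345   0.01024416]
[0.5843 0.1693 0.012 ]
[0.608 0.073 0.012]
[0.5093 0.0517 0.012 ]
[0.4908 0.1474 0.012 ]
(np.float64(277.89156042768957), np.float64(248.33400713831514)) (np.float64(298.8759299176387), np.float64(258.9084431296847))
```

drive_tool(
  series=[
    {"delta_pos": [0.015,-0.014,0],"dr": [0,0,0],"fingers": 0.085},
    {"delta_pos": [0.04,-0.037,0],"dr": [0,0,0],"fingers": 0.085},
    {"delta_pos": [0.073,-0.068,0],"dr": [0,0,0],"fingers": 0.085},
    {"delta_pos": [0.106,-0.098,0],"dr": [0,0,0],"fingers": 0.085},
    {"delta_pos": [0.139,-0.129,0],"dr": [0,0,0],"fingers": 0.085},
    {"delta_pos": [0.172,-0.16,0],"dr": [0,0,0],"fingers": 0.085},
    {"delta_pos": [0.206,-0.19,0],"dr": [0,0,0],"fingers": 0.085},
    {"delta_pos": [0.239,-0.221,0],"dr": [0,0,0],"fingers": 0.085},
    {"delta_pos": [0.272,-0.251,0],"dr": [0,0,0],"fingers": 0.085},
    {"delta_pos": [0.305,-0.282,0],"dr": [0,0,0],"fingers": 0.085},
    {"delta_pos": [0.33,-0.305,0],"dr": [0,0,0],"fingers": 0.085},
    {"delta_pos": [0.34,-0.315,0],"dr": [0,0,0],"fingers": 0.085},
  ],
  squeeze=35,
)

```text
time_s: 1.3
position: [0.4546, -0.1445, 0.2312]
ee_rot: [[0.893, 0.45, -0.0], [0.45, -0.893, 0.0], [0.0, -0.0, -1.0]]
ft_force: [-0.8, -1.1, -0.5]
gripper_width: 0.0853
```

drive_tool(
  series=[
    {"delta_pos": [0.015,-0.014,0],"dr": [0,0,0],"fingers": 0.085},
    {"delta_pos": [0.04,-0.037,0],"dr": [0,0,0],"fingers": 0.085},
    {"delta_pos": [0.073,-0.068,0],"dr": [0,0,0],"fingers": 0.085},
    {"delta_pos": [0.106,-0.098,0],"dr": [0,0,0],"fingers": 0.085},
    {"delta_pos": [0.139,-0.129,0],"dr": [0,0,0],"fingers": 0.085},
    {"delta_pos": [0.167,-0.155,0],"dr": [0,0,0],"fingers": 0.085},
    {"delta_pos": [0.188,-0.174,0],"dr": [0,0,0],"fingers": 0.085},
    {"delta_pos": [0.199,-0.184,0],"dr": [0,0,0],"fingers": 0.085},
    {"delta_pos": [0.203,-0.188,0],"dr": [0,0,0],"fingers": 0.085},
    {"delta_pos": [0.203,-0.188,0],"dr": [0,0,0],"fingers": 0.085},
    {"delta_pos": [0.203,-0.188,0],"dr": [0,0,0],"fingers": 0.085},
  ],
)

```text
time_s: 2.4
position: [0.5509, 0.1108, 0.2312]
ee_rot: [[0.894, 0.448, -0.001], [0.448, -0.894, -0.0], [-0.001, 0.0, -1.0]]
ft_force: [0.6, 0.4, 0.7]
gripper_width: 0.085
```

```bash
python3 - <<'E'
from h import *
s=state(); print(s["position"],s["ee_rot"],s["ft_force"],s["joints"])
t,dt=imaging.snapshot("top")
p,d=imaging.snapshot("side"); cv2.imwrite("pics/side1.png",p)
cv2.imwrite("pics/side1z.png",cv2.resize(p[150:330,220:420],None,fx=4,fy=3.3))
C=cloud("side",d); z=C[...,2]; m=np.zeros((480,640),bool); m[235:330,265:340]=1
t=m&(d>0)&(z>0.17)&(z<0.182)
P=C[t]; print(t.sum(),cv2.minEnclosingCircle(P[:,:2].astype(np.float32)),P.min(0),P.max(0))
tcp=np.array(s["position"]); w=np.array([0.5515,0.112])-tcp[:2]; R=np.array(s["ee_rot"]); print("remain tool",R.T@np.r_[w,0])
E
```

```text
[0.55088781 0.110834   0.23121009] [[ 8.94228521e-01  4.47610388e-01 -5.40701960e-04]
 [ 4.47610250e-01 -8.94228681e-01 -3.60563012e-04]
 [-6.44902950e-04  8.04019898e-05 -9.99999789e-01]] [0.56246418 0.4323439  0.66542662] [ 1.44777945e-01  3.57932326e-01  1.80063648e+00 -3.34872251e-04
  9.83610939e-01  1.25166862e+00]
389 ((0.5514253377914429, 0.11201555281877518), 0.02963409386575222) [0.52335867 0.08436768 0.17014361] [0.57796019 0.14160792 0.18129495]
remain tool [ 1.06935109e-03 -7.68650068e-04 -7.51428828e-07]
```

View pics/side1z.png

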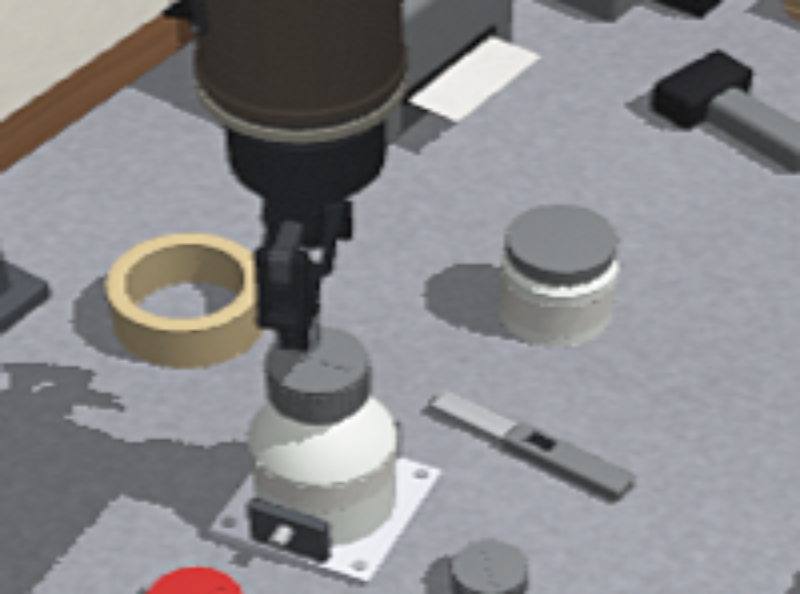

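The gripper is above the cap (crop, cap at about (318,365)), with the fingers straddling it. Both views put the cap at (0.5515, 0.112). I'll descend while watching the force.

drive_tool(
  series=[
    {"delta_pos": [0.001,-0.001,0.01],"dr": [0,0,0],"fingers": 0.085},
    {"delta_pos": [0.001,-0.001,0.025],"dr": [0,0,0],"fingers": 0.085},
    {"delta_pos": [0.001,-0.001,0.04],"dr": [0,0,0],"fingers": 0.085},
    {"delta_pos": [0.001,-0.001,0.055],"dr": [0,0,0],"fingers": 0.085},
    {"delta_pos": [0.001,-0.001,0.07],"dr": [0,0,0],"fingers": 0.085},
    {"delta_pos": [0.001,-0.001,0.082],"dr": [0,0,0],"fingers": 0.085},
    {"delta_pos": [0.001,-0.001,0.09],"dr": [0,0,0],"fingers": 0.085},
    {"delta_pos": [0.001,-0.001,0.095],"dr": [0,0,0],"fingers": 0.085},
    {"delta_pos": [0.001,-0.001,0.095],"dr": [0,0,0],"fingers": 0.085},
    {"delta_pos": [0.001,-0.001,0.095],"dr": [0,0,0],"fingers": 0.085},
  ],
)

```text
time_s: 3.5
position: [0.552, 0.1134, 0.1366]
ee_rot: [[0.894, 0.448, 0.0], [0.448, -0.894, 0.0], [0.0, 0.0, -1.0]]
ft_force: [-0.0, -0.5, 0.9]
gripper_width: 0.0852
```

```bash
python3 - <<'E'
from h import *
s=state(); print(s["position"],s["ft_force"])
p,d=imaging.snapshot("side"); 
cv2.imwrite("pics/side2z.png",cv2.resize(p[180:330,230:380],None,fx=4,fy=4,interpolation=cv2.INTER_CUBIC))
E
```

```text
[0.55200403 0.11337445 0.13661684] [-0.03491342 -0.47713194  0.90354407]
```

View pics/side2z.png

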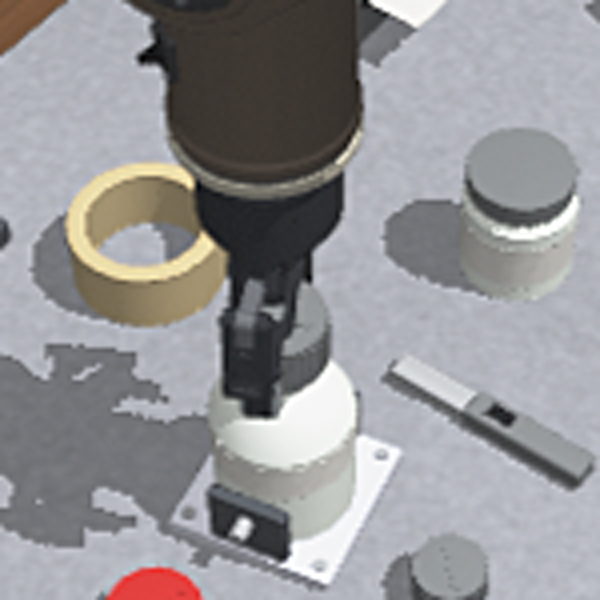

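The near finger stands beside the cap (crop (250,360)) with no contact, and the cap sits between the fingers. I'll re-centre by about 1 mm and close at 35 N.

drive_tool(
  series=[
    {"delta_pos": [-0.001,0.001,0],"dr": [0,0,0],"fingers": 0.085},
    {"delta_pos": [-0.001,0.001,0],"dr": [0,0,0],"fingers": 0.065},
    {"delta_pos": [-0.001,0.001,0],"dr": [0,0,0],"fingers": 0.06},
    {"delta_pos": [-0.001,0.001,0],"dr": [0,0,0],"fingers": 0.058},
    {"delta_pos": [-0.001,0.001,0],"dr": [0,0,0],"fingers": 0.05},
    {"delta_pos": [-0.001,0.001,0],"dr": [0,0,0],"fingers": 0.05},
    {"delta_pos": [-0.001,0.001,0],"dr": [0,0,0],"fingers": 0.05},
    {"delta_pos": [-0.001,0.001,0],"dr": [0,0,0],"fingers": 0.05},
  ],
  squeeze=35,
)

```text
time_s: 4.35
position: [0.5514, 0.112, 0.1364]
ee_rot: [[0.894, 0.448, 0.0], [0.448, -0.894, 0.0], [0.0, 0.0, -1.0]]
ft_force: [-0.6, -0.7, 1.9]
gripper_width: 0.0548
```

```bash
python3 - <<'E'
from h import *
s=state(); print({k:s[k] for k in("position","ft_force","moment","gripper_width")})
E
```

```text
{'position': array([0.55140588, 0.11201518, 0.13637503]), 'ft_force': array([-0.61789044, -0.74466527,  1.85081658]), 'moment': array([-0.11067327, -0.00744383, -0.00966076]), 'gripper_width': 0.05484694329290173}
```

drive_tool(
  series=[
    {"delta_pos": [0,0,0.001],"dr": [0,0,0],"fingers": 0.05},
    {"delta_pos": [0,0,0.002],"dr": [0,0,0],"fingers": 0.05},
    {"delta_pos": [0,0,0.003],"dr": [0,0,0],"fingers": 0.05},
    {"delta_pos": [0,0,0.004],"dr": [0,0,0],"fingers": 0.05},
    {"delta_pos": [0,0,0.005],"dr": [0,0,0],"fingers": 0.05},
    {"delta_pos": [0,0,0.0055],"dr": [0,0,0],"fingers": 0.05},
    {"delta_pos": [0,0,0.0055],"dr": [0,0,0],"fingers": 0.05},
    {"delta_pos": [0,0,0.0055],"dr": [0,0,0],"fingers": 0.05},
  ],
)

```text
time_s: 5.15
position: [0.5514, 0.112, 0.131]
ee_rot: [[0.894, 0.448, 0.0], [0.448, -0.894, 0.0], [0.0, 0.0, -1.0]]
ft_force: [-1.5, -1.2, 8.4]
gripper_width: 0.055
```

```bash
python3 - <<'E'
from h import *
s=state(); print({k:s[k] for k in("position","ft_force","moment","gripper_width")})
p,d=imaging.snapshot("side"); 
cv2.imwrite("pics/side3z.png",cv2.resize(p[180:330,230:380],None,fx=4,fy=4,interpolation=cv2.INTER_CUBIC))
C=cloud("side",d); z=C[...,2]; m=np.hypot(C[...,0]-.5514,C[...,1]-.112)<.03
m[:, :302]=0; m&=(z>.15)&(z<.19)
a=C[m]; print(m.sum(), np.percentile(a[:,2],[50,80,90,95]))
E
```

```text
{'position': array([0.55141604, 0.11202556, 0.13097349]), 'ft_force': array([-1.52518802, -1.24320574,  8.39942726]), 'moment': array([-0.12986149,  0.12892123, -0.0343198 ]), 'gripper_width': 0.055011377050005805}
161 [0.16934055 0.17158373 0.17244447 0.17336809]
```

View pics/side3z.png

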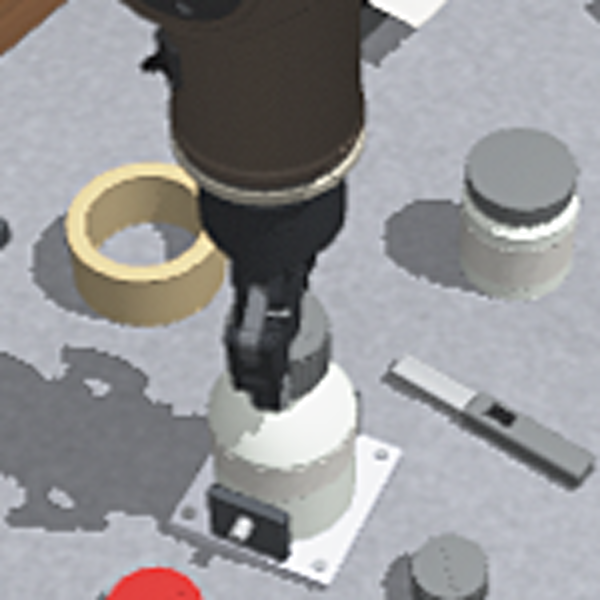

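The wrist reads 8.4 N after 5.4 mm of travel, which matches the spring, and the cap top has dropped to about 0.169. So it is pressed without slip. Now I'll turn it anticlockwise, starting with a partial turn as a check.

drive_tool(
  series=[
    {"delta_pos": [0,0,0],"dr": [0,0,-0.05],"fingers": 0.05},
    {"delta_pos": [0,0,0],"dr": [0,0,-0.12],"fingers": 0.05},
    {"delta_pos": [0,0,0],"dr": [0,0,-0.2],"fingers": 0.05},
    {"delta_pos": [0,0,0],"dr": [0,0,-0.28],"fingers": 0.05},
    {"delta_pos": [0,0,0],"dr": [0,0,-0.35],"fingers": 0.05},
    {"delta_pos": [0,0,0],"dr": [0,0,-0.4],"fingers": 0.05},
    {"delta_pos": [0,0,0],"dr": [0,0,-0.4],"fingers": 0.05},
  ],
)

```text
time_s: 5.9
position: [0.5517, 0.1121, 0.1311]
ee_rot: [[0.647, 0.762, 0.001], [0.762, -0.647, 0.0], [0.001, 0.001, -1.0]]
ft_force: [0.4, -0.3, 8.4]
gripper_width: 0.0546
```

```bash
python3 - <<'E'
from h import *
s=state(); print({k:s[k] for k in("position","ee_rot","ft_force","moment","gripper_width","joints")})
E
```

```text
{'position': array([0.55171151, 0.11205898, 0.13107841]), 'ee_rot': array([[ 6.47280405e-01,  7.62251497e-01,  8.55886849e-04],
       [ 7.62251692e-01, -6.47280726e-01,  1.39641303e-04],
       [ 6.60440853e-04,  5.62014119e-04, -9.99999624e-01]]), 'ft_force': array([ 0.36158951, -0.31070438,  8.40432894]), 'moment': array([-0.04683297, -0.00586531,  0.01639874]), 'gripper_width': 0.054625478474381, 'joints': array([1.46529850e-01, 4.82973391e-01, 1.89362531e+00, 1.90490979e-05,
       7.64126846e-01, 8.50527638e-01])}
```

The moment stays near zero, so the cap is turning freely with the gripper. I'll continue to 90°.

drive_tool(
  series=[
    {"delta_pos": [0,0,0],"dr": [0,0,-0.06],"fingers": 0.05},
    {"delta_pos": [0,0,0],"dr": [0,0,-0.16],"fingers": 0.05},
    {"delta_pos": [0,0,0],"dr": [0,0,-0.28],"fingers": 0.05},
    {"delta_pos": [0,0,0],"dr": [0,0,-0.4],"fingers": 0.05},
    {"delta_pos": [0,0,0],"dr": [0,0,-0.52],"fingers": 0.05},
    {"delta_pos": [0,0,0],"dr": [0,0,-0.64],"fingers": 0.05},
    {"delta_pos": [0,0,0],"dr": [0,0,-0.76],"fingers": 0.05},
    {"delta_pos": [0,0,0],"dr": [0,0,-0.88],"fingers": 0.05},
    {"delta_pos": [0,0,0],"dr": [0,0,-1.0],"fingers": 0.05},
    {"delta_pos": [0,0,0],"dr": [0,0,-1.1],"fingers": 0.05},
    {"delta_pos": [0,0,0],"dr": [0,0,-1.17],"fingers": 0.05},
    {"delta_pos": [0,0,0],"dr": [0,0,-1.17],"fingers": 0.05},
  ],
)

```text
time_s: 7.1
position: [0.5523, 0.112, 0.1312]
ee_rot: [[-0.45, 0.893, 0.002], [0.893, 0.45, 0.0], [-0.001, 0.002, -1.0]]
ft_force: [1.7, 0.2, 6.8]
gripper_width: 0.0548
```

```bash
python3 - <<'E'
from h import *
s=state(); print({k:s[k] for k in("position","ee_rot","ft_force","moment","gripper_width","joints")})
p,d=imaging.snapshot("side"); 
cv2.imwrite("pics/side4z.png",cv2.resize(p[180:330,230:380],None,fx=4,fy=4,interpolation=cv2.INTER_CUBIC))
E
```

```text
{'position': array([0.5522532 , 0.11196011, 0.13123145]), 'ee_rot': array([[-4.50032319e-01,  8.93010384e-01,  1.83489484e-03],
       [ 8.93011978e-01,  4.50032881e-01,  1.17349399e-04],
       [-7.20968780e-04,  1.69139409e-03, -9.99998310e-01]]), 'ft_force': array([1.68125818, 0.23396543, 6.81377176]), 'moment': array([-0.16004947, -0.36671904,  0.08077874]), 'gripper_width': 0.0547959370805684, 'joints': array([ 1.46324200e-01,  4.82941151e-01,  1.89315282e+00, -2.18974432e-04,
        7.63666297e-01, -3.20320042e-01])}
```

View pics/side4z.png

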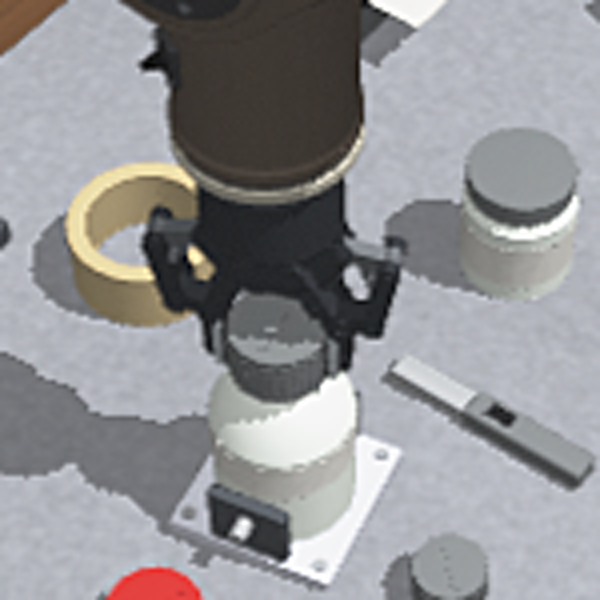

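The cap is held between the fingers at crop (278,345) and may be slightly tilted. I'll check its top plane and ridge direction.

```bash
cat > cap.py <<'E'
from h import *
import sys
def captop(c=(.552,.112),lo=.15,hi=.2,tag="x"):
    p,d=imaging.snapshot("side"); C=cloud("side",d); z=C[...,2]
    hsv=cv2.cvtColor(p,cv2.COLOR_BGR2HSV); g=p.astype(int).max(2)
    m=(np.hypot(C[...,0]-c[0],C[...,1]-c[1])<.026)&(z>lo)&(z<hi)&(d>0)&(g>45)
    P=C[m]; 
    for k in range(8):
        A=np.c_[P[:,:2]-c,np.ones(len(P))]; s=np.linalg.lstsq(A,P[:,2],rcond=None)[0]
        r=P[:,2]-A@s; P=P[(abs(r)<max(.003,1.5*np.std(r)))&(r>-.004)]
    print(len(P),"tilt deg",np.degrees(np.arctan(s[:2])),"z",s[2],"res",np.std(r), "mean",P.mean(0))
    u,v=map(int,proj("side",(*c,s[2])))
    cv2.imwrite(f"pics/cap_{tag}.png",cv2.resize(np.clip(p[v-25:v+30,u-30:u+30].astype(float)*1.5,0,255).astype(np.uint8),None,fx=10,fy=10,interpolation=cv2.INTER_CUBIC))
E
python3 -c "
from cap import *
captop(tag='a')
p0=cv2.imread('pics/side0.png')
cv2.imwrite('pics/cap_0.png',cv2.resize(np.clip(p0[233:288,268:328]*1.5,0,255).astype(np.uint8),None,fx=10,fy=10,interpolation=cv2.INTER_CUBIC))"
```

```text
268 tilt deg [0.24571931 0.51462908] z 0.1709199666940442 res 0.0014722310483371004 mean [0.55159775 0.11651785 0.17095882]
```

View pics/cap_a.png

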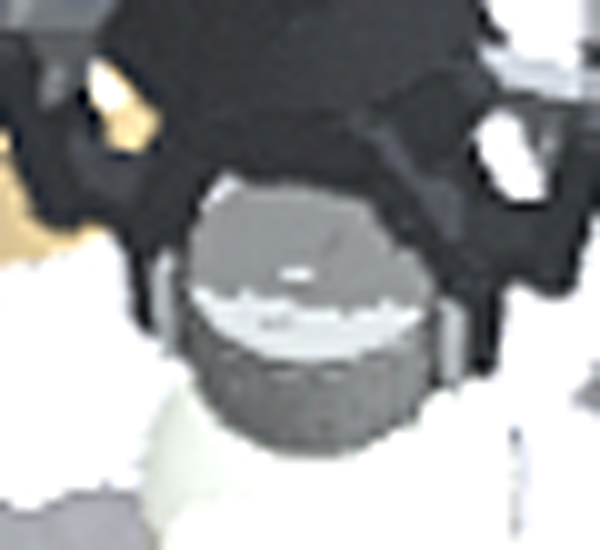

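View pics/cap_0.png

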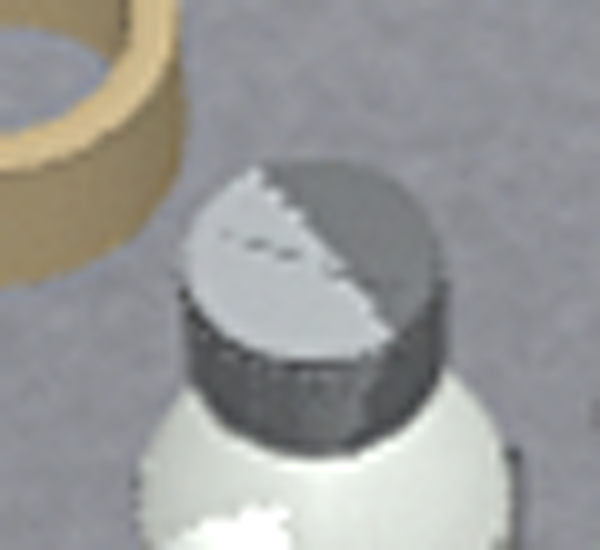

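The cap is level (under 0.6° of tilt). Its ridge ran from (220,235) to (350,270) before and now runs from (270,320) to (340,240), so the cap did turn with the gripper. I'll lift a little first as a check.

drive_tool(
  series=[
    {"delta_pos": [0,0,-0.001],"dr": [0,0,0],"fingers": 0.05},
    {"delta_pos": [0,0,-0.003],"dr": [0,0,0],"fingers": 0.05},
    {"delta_pos": [0,0,-0.006],"dr": [0,0,0],"fingers": 0.05},
    {"delta_pos": [0,0,-0.009],"dr": [0,0,0],"fingers": 0.05},
    {"delta_pos": [0,0,-0.012],"dr": [0,0,0],"fingers": 0.05},
    {"delta_pos": [0,0,-0.015],"dr": [0,0,0],"fingers": 0.05},
    {"delta_pos": [0,0,-0.015],"dr": [0,0,0],"fingers": 0.05},
  ],
)

```text
time_s: 7.9
position: [0.5521, 0.1121, 0.1461]
ee_rot: [[-0.447, 0.894, 0.002], [0.894, 0.447, 0.0], [-0.001, 0.002, -1.0]]
ft_force: [5.9, -0.9, 1.7]
gripper_width: 0.0551
```

```bash
python3 - <<'E'
from cap import *
s=state(); print({k:s[k] for k in("position","ft_force","moment","gripper_width")})
captop(tag="b",lo=.165,hi=.21)
E
```

```text
{'position': array([0.55214349, 0.11206432, 0.1461455 ]), 'ft_force': array([ 5.88857221, -0.89377827,  1.6819388 ]), 'moment': array([-0.13152954, -0.91215503,  0.01748479]), 'gripper_width': 0.05508493603029368}
266 tilt deg [-0.02166752  0.79608819] z 0.1860086878472954 res 0.0013793633018763687 mean [0.55204832 0.11601513 0.18606446]
```

The cap has risen with the gripper (top at 0.186) but there is about 6 N sideways in +x, so I'll ease 1.5 mm that way while lifting.

drive_tool(
  series=[
    {"delta_pos": [-0.0005,0.0008,0],"dr": [0,0,0],"fingers": 0.05},
    {"delta_pos": [-0.0007,0.0013,0],"dr": [0,0,0],"fingers": 0.05},
    {"delta_pos": [-0.0007,0.0013,-0.003],"dr": [0,0,0],"fingers": 0.05},
    {"delta_pos": [-0.0007,0.0013,-0.008],"dr": [0,0,0],"fingers": 0.05},
    {"delta_pos": [-0.0007,0.0013,-0.008],"dr": [0,0,0],"fingers": 0.05},
  ],
)

```text
time_s: 8.45
position: [0.5527, 0.112, 0.1544]
ee_rot: [[-0.448, 0.894, 0.0], [0.894, 0.448, 0.0], [0.0, 0.0, -1.0]]
ft_force: [-0.1, 0.9, -1.1]
gripper_width: 0.0543
```

drive_tool(
  series=[
    {"delta_pos": [0,0,-0.004],"dr": [0,0,0],"fingers": 0.05},
    {"delta_pos": [0,0,-0.012],"dr": [0,0,0],"fingers": 0.05},
    {"delta_pos": [0,0,-0.022],"dr": [0,0,0],"fingers": 0.05},
    {"delta_pos": [0,0,-0.034],"dr": [0,0,0],"fingers": 0.05},
    {"delta_pos": [0,0,-0.047],"dr": [0,0,0],"fingers": 0.05},
    {"delta_pos": [0,0,-0.06],"dr": [0,0,0],"fingers": 0.05},
    {"delta_pos": [0,0,-0.071],"dr": [0,0,0],"fingers": 0.05},
    {"delta_pos": [0,0,-0.078],"dr": [0,0,0],"fingers": 0.05},
    {"delta_pos": [0,0,-0.082],"dr": [0,0,0],"fingers": 0.05},
    {"delta_pos": [0,0,-0.083],"dr": [0,0,0],"fingers": 0.05},
    {"delta_pos": [0,0,-0.083],"dr": [0,0,0],"fingers": 0.05},
    {"delta_pos": [0,0,-0.083],"dr": [0,0,0],"fingers": 0.05},
  ],
)

```text
time_s: 9.65
position: [0.5525, 0.1119, 0.2363]
ee_rot: [[-0.448, 0.894, -0.001], [0.894, 0.448, -0.0], [0.0, -0.001, -1.0]]
ft_force: [0.1, -0.7, -0.5]
gripper_width: 0.0542
```

```bash
python3 - <<'E'
from cap import *
s=state(); print({k:s[k] for k in("position","ee_rot","ft_force","moment","gripper_width","qvel")})
captop(tag="c",lo=.25,hi=.30)
p,d=imaging.snapshot("side"); cv2.imwrite("pics/side5.png",p); cv2.imwrite("pics/side5z.png",cv2.resize(p[170:330,220:380],None,fx=3.7,fy=3.7,interpolation=cv2.INTER_CUBIC))
C=cloud("side",d); z=C[...,2]; m=(np.hypot(C[...,0]-.552,C[...,1]-.112)<.0155)&(z>.14)&(z<.19)
print("mouth",m.sum(),C[m].mean(0),C[m].max(0)); print(proj("side",(.552,.112,.165)))
E
```

```text
{'position': array([0.55254879, 0.1119138 , 0.23632768]), 'ee_rot': array([[-4.47508768e-01,  8.94279234e-01, -7.44066621e-04],
       [ 8.94279511e-01,  4.47508822e-01, -1.02106459e-04],
       [ 2.41664691e-04, -7.11097069e-04, -9.99999718e-01]]), 'ft_force': array([ 0.1300643 , -0.71385953, -0.49844649]), 'moment': array([-0.00333284, -0.00809659, -0.00142604]), 'gripper_width': 0.05424974839164105, 'qvel': array([ 6.36520054e-05,  9.48206471e-04, -4.71600824e-04, -1.56519008e-03,
       -8.08811924e-04, -6.18157359e-04])}
320 tilt deg [-0.52358159  0.08783811] z 0.27623827439645204 res 0.00129793913576248 mean [0.55237458 0.11515061 0.27623968]
mouth 180 [0.54892356 0.11591974 0.1671946 ] [0.56716201 0.12737368 0.17933097]
(np.float64(298.9073915405028), np.float64(261.78113386842927))
```

View pics/side5z.png

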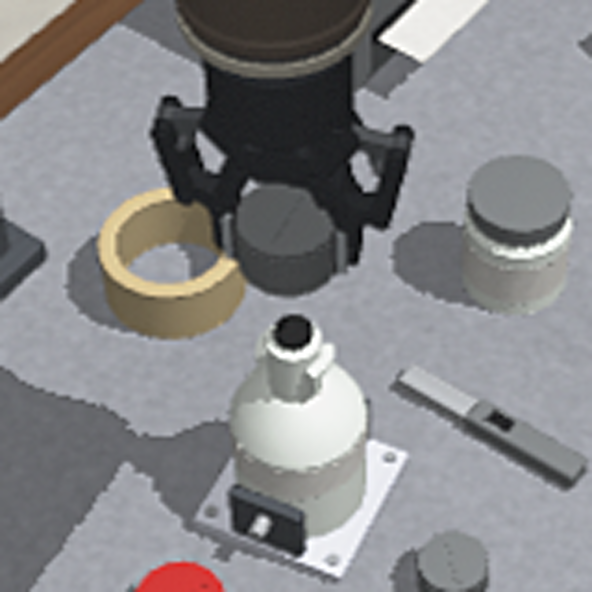

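The cap is off and held level at crop (287,238). The neck with its two lugs and the dark seal at (293,333) is bare below it, within about 2 px of straight under. The bystanders are where they were, so I'll hand in.

```bash
python3 -c "
from workcell import sign_off
print(sign_off())"
```

```text
the job is handed in; nothing more can be done
None
```

The cap is off and still held in the gripper, straight above the bottle. I gripped it at 35 N, pressed it down about 5.4 mm, turned it 90° anticlockwise, lifted it off and handed the job in at about 9.8 s.

**Last checks:**
- **Height:** the cap's top is at 0.276 m, which puts its lower rim at about 0.240 m, about 75 mm above the mouth.
- **Pose:** it is level to about 0.5°, within about 1 mm of the bottle's axis, and the arm was still.
- **Forces:** outside force at the wrist is under 1 N, and the finger opening is steady at 54 mm.
- **Scene:** the picture shows the bare neck and dark seal; the things around the bottle look unmoved. I didn't re-measure them or take a last top view.

**Off plan:** during the first 15 mm of lift the wrist showed about 6 N sideways from the cap rubbing the neck. I eased the tool toward +x (about 0.6 mm of real movement) and the force dropped to almost zero before the rest of the lift. No check failed.

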